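# Wind the clamping fixture shut on the waveguide block

## Task

Two clamping fixtures with four-spoked capstans stand on the assembly bench, and a waveguide block with small gold pins sits in one of them. Clamp that block: push the spokes of its capstan around clockwise, seen from above, until the sliding jaw is fully home against the block and the capstan comes to its stop. Move the jaw by the capstan alone, and leave the capstan of the empty fixture as it is.

Things in the scene. Friction and masses are not known exactly. Their poses are not given: they have to be found in the camera images.
- work_fixture: Fixture with the block. Origin: capstan axis at table level; x towards the jaws, y left, z up (mm). Base plate x -90..250, y -85..85, 12 thick; grey housing below the spokes, top z 50. Steel hub 28 across, top z 119. Four level round steel spokes at 90 degrees, 10 thick, centreline z 100, bare from 14 to 62 out; black end balls 20 across, centred 72 out. Block x 166..224, y -50..50.
- work_jaw: Its sliding jaw: dark steel, 20 x 120 mm, top z 86, spanning x 104..124 mm from its origin, which lies at the fixture's origin when open and moves along x with the jaw. Moved only by the capstan. Before it, a fixed clear guard sheet covers the capstan's rear half (fixture x 16..101, y -85..85, z 117..120, wall at x 100): spokes can be reached from above in the front half only.
- work_capstan (a joint): Its turn q, rad: 0 jaw open (42 mm gap), growing clockwise seen from above to a hard stop at 3.4, jaw against the block (12.3 mm/rad). Starts at 0 to 1.2. One spoke points at angle -q from the fixture's x axis (counter-clockwise positive), the others at 90 degree steps. Friction 0.15 N m (3 N on a spoke); stays where left.
- spare_spoke (a point): End ball of one spoke of the empty fixture's capstan, 72 mm out from its axis, 100 mm up; x points outwards along the spoke. That fixture is built like the other (same sizes, capstan, guard and jaws) but has no block between its jaws, and stands on the other side, left or right. Not to be turned.

How it is judged:
By the outcome, as a careful person would: the job done as asked, in the order asked, and still so for the second after the job is handed in, with the robot touching nothing.
It also fails if it takes over 45 s, if anything falls off the work surface, if the arm or the gripper's body presses on something with over 40 N, if the wrist force passes 120 N, or if a joint passes its speed limit or range.

## Robot

A 6-joint arm with a two-finger parallel gripper is mounted at the origin on the work surface. World frame = base frame: x ahead of the robot, y to its left, z up, the work surface at z = 0. Lengths are in mm, angles in rad, forces in N, time in s.
With the tool pointing down it reaches from about 275 to 1000 mm from the base axis. Payload 8.4 kg.
Tool frame: the origin (TCP) lies between the finger pads; the fingertips stand r.finger_overhang ahead of it and the grasp point (between the pads) is the TCP (r.finger_overhang is the distance from the TCP to the fingertips, in mm); z points along the fingers, y is the line along which they close (so a half turn about z gives the same grasp; the last joint's range is limited). The gripper opens to 85 mm and grips with 20 to 120 N. Pads are 22 mm wide; open, the fingers measure 114 mm over their backs; the gripper's body (76 mm by 85 mm) begins 54 mm behind the grasp point. The pads swing forward as they close: fully open they stand 13 mm farther back than shut.
Start: joints at [-1.189, 0.353, 1.633, -0, 1.155, -0.002], TCP at [234.028, -579.533, 250.281] pointing down, gripper open.
Joint ranges: [-2.63, 2.63], [-0.92, 2.1], [0.06, 2.66], [-1.3, 4.44], [0, 2.69], [-3.02, 3.02]. Speed limits (rad/s): [2.22, 2.22, 2.79, 3.14, 3.14, 3.14].

## Interface

Orientations are given as [roll, pitch, yaw] about the fixed x, y, z axes, in that order (R = Rz(yaw) Ry(pitch) Rx(roll)).
In Python, from rig import r, cams, sign_off gives the robot as it stands.
- The arm moves only by the shell command python3 -m crank 'ROWS' [FORCE]. ROWS is JSON, a list of rows, each a list of 7 numbers: the shift along the tool's x, y, z in m, then the turn, a rotation vector about the tool's x, y, z in rad, then the closure, from 0 (fully open) to 1 (shut). In form: [[dx, dy, dz, ax, ay, az, gripper], ...]. A call has 1 to 5 rows; each row is the pose to reach, as a shift and turn from the pose commanded when the call began, along the tool's axes at that moment; what a row does not reach only later rows make up. A row lasts 1/10 s, in which the tool goes at most 50 mm and 8.59 degrees, less where a joint would pass 70% of its speed; a pose out of reach is approached as far as the arm can. A call with a gripper value outside its range is refused whole. The fingers move at their own pace and stop on an object; FORCE is the grip in N (left out, the last holds). Time passes only in rows, so rows that repeat a pose let the fingers close. It gives the time, the measured TCP pose, the force, the opening and the grip force at its end, in the units of the state.
- r.sense(): the state, without advancing time (a new reading comes with each control period).
- cams.grab_frame(name): name is "side" or "top" or "wrist"; returns a dict with "image" (400x640x3 uint8, red, green, blue), "fx", "fy", "cx", "cy" (pixels), "position" and "orientation" of the camera in the world. Camera axes: x right, y down, z forward; pixel columns grow to the right and rows downward; lengths in mm; the calibration is good to about 2 mm. A picture is of the moment at which its call begins. There is no depth.
- sign_off(): hands the job in; it is judged then, once.
The state is a dict: "clock": time; "qpos": joint angles; "qvel": joint speeds; "joint_efforts": joint torques, N m; "eef_pos": TCP position; "tcp_rot": TCP orientation; "contact_force": force on the tool from outside, world axes, zero at the start; "wrist_torque": the same for the moment, N m; "opening": opening from 0.0 (shut) to 1.0 (fully open); "grasp_force": force on a finger pad.
Only numpy, scipy, OpenCV 4.12 (cv2) and the standard library are available. Lean on these libraries where they do the work, as an engineer would, in place of code of your own. Each camera call takes 0.05 s, during which the arm holds its last target. There are 200 camera calls.

## Working session

There is one attempt and no reset: what is moved stays moved. The work goes in short steps, Python scripts to look and compute and a shell command to move; the robot and the scene stay as the last step left them, time stands still between calls to the robot, and variables do not carry over. Pictures are saved under pics/ and viewed, at most 10 in all, crops included, and the job is handed in when it is done.

```bash
mkdir -p pics; ls
python3 - <<'E'
from rig import r,cams
import cv2
for n in ("top","side"):
    f=cams.grab_frame(n); cv2.imwrite(f"pics/{n}0.png",f["image"][...,::-1])
    print(n,{k:v for k,v in f.items() if k!="image"})
print(r.sense(), r.finger_overhang)
E
```

```text
pics
top {'fx': 427.91414815076337, 'fy': 427.91414815076337, 'cx': 318.4417173171367, 'cy': 200.02913356498763, 'position': array([429.46553216, -18.06760609, 876.30165185]), 'orientation': array([-2.98230927,  0.03366867, -1.58124001])}
side {'fx': 370.53009841316543, 'fy': 370.53009841316543, 'cx': 317.1894748777033, 'cy': 202.8141362180152, 'position': array([591.18359888, 452.81164412, 554.76756945]), 'orientation': array([-2.35968027e+00, -2.41455321e-04,  3.07254658e+00])}
{'clock': 0.1, 'qpos': array([-1.18942098e+00,  3.53569588e-01,  1.63408601e+00, -4.11558424e-05,
        1.15520705e+00, -2.37977588e-03]), 'qvel': array([-1.29326597e-03,  2.54005150e-04, -3.71108616e-03,  1.13146021e-03,
       -8.04367337e-04, -4.95411067e-06]), 'joint_efforts': array([ 3.92446573e-04, -6.06357551e+01, -3.42821395e+01, -2.87084174e-05,
        3.86203435e-03, -2.75781855e-05]), 'eef_pos': array([ 233.84697517, -579.15001366,  249.63132211]), 'tcp_rot': array([-3.14032257e+00,  3.46090529e-05,  3.83771785e-01]), 'contact_force': array([ 0.37864649,  0.64491882, -1.27334726]), 'wrist_torque': array([ 0.03586811, -0.02324684,  0.05644422]), 'grasp_force': 0.0, 'opening': 0.997762152345241} 19.0
```

View pics/top0.png

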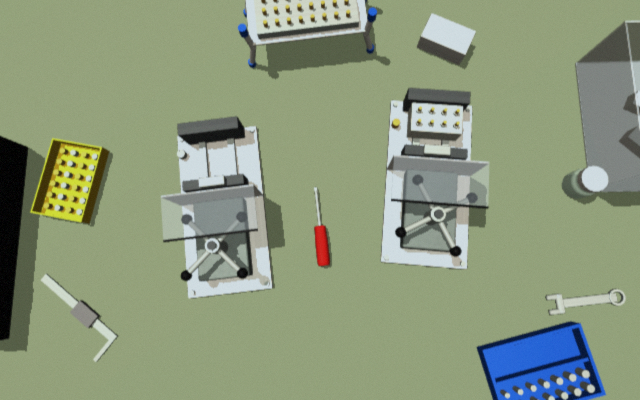

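View pics/side0.png

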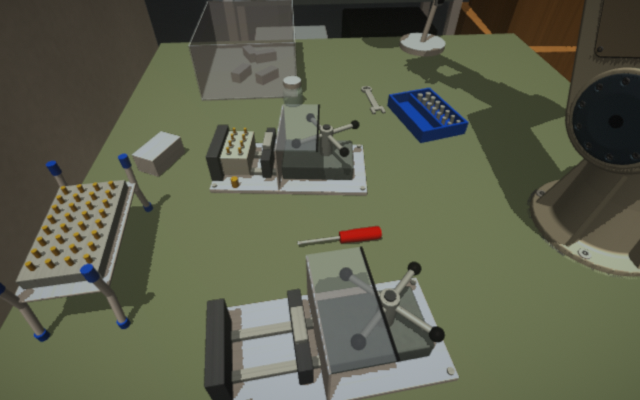

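The top view shows the block with gold pins in the right fixture, at about (436,120). Its hub is at (438,214), with front balls at (401,232) and (456,251), and rear balls under the guard at (418,180) and (472,198). The side view agrees. I'll fit the pose next.

```bash
cat > h.py <<'E'
import numpy as np
from scipy.spatial.transform import Rotation as R
from scipy.optimize import least_squares
def proj(f,P):
    c=(np.atleast_2d(P)-f["position"])@R.from_euler("xyz",f["orientation"]).as_matrix()
    return np.c_[f["fx"]*c[:,0]/c[:,2]+f["cx"],f["fy"]*c[:,1]/c[:,2]+f["cy"]]
def ray(f,uv,z):
    d=R.from_euler("xyz",f["orientation"]).as_matrix()@[(uv[0]-f["cx"])/f["fx"],(uv[1]-f["cy"])/f["fy"],1]
    return f["position"]+d*(z-f["position"][2])/d[2]
def w(p,P):
    P=np.atleast_2d(P).astype(float); c,s=np.cos(p[2]),np.sin(p[2])
    return np.c_[p[0]+c*P[:,0]-s*P[:,1],p[1]+s*P[:,0]+c*P[:,1],P[:,2]]
def ball(q,k): a=-q+k*np.pi/2; return [72*np.cos(a),72*np.sin(a),100]
E
python3 - <<'E'
from h import *
from rig import cams
import cv2
f=cams.grab_frame("top")
hub=(438,214)
B=[(401,232),(456,251),(472,198),(418,180)]
C=[(382,263),(467,268)]; 
h=ray(f,hub,119); print("hub",h)
for b in B:
    d=ray(f,b,100)-h; print("ball",np.hypot(*d[:2]),np.degrees(np.arctan2(d[1],d[0])))
for c in [(382,263),(467,268),(391,101),(473,104)]: print("corner",ray(f,c,12))
E
python3 - <<'E'
import cv2
a=cv2.imread('pics/top0.png')[80:280,360:510]; cv2.imwrite('pics/crop.png',cv2.resize(a,None,fx=3,fy=3,interpolation=2))
E
```

```text
hub [ 523.09270862 -204.96900937  119.        ]
ball 69.76658698599755 114.9109472296929
ball 72.50551411645299 -153.005542669104
ball 74.19033951538393 -65.53341992234944
ball 71.6274907973553 23.284455964797562
corner [ 439.78505146 -115.60587739   12.        ]
corner [ 428.2086764  -282.25062857   12.        ]
corner [ 778.19348268 -146.02245316   12.        ]
corner [ 767.45217197 -316.73471668   12.        ]
```

View pics/crop.png

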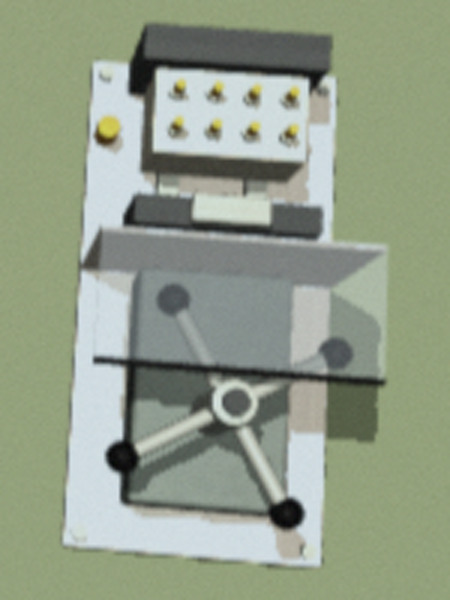

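Crop check: hub (438,214), front balls (400.7,232.3) and (455.3,251), plate corners (381.7,262.7), (467.3,269), (390.7,100.7) and (472.3,105). All radii come out near 72. Now I'll fit both cameras jointly.

Run:
```python
from h import *
from rig import cams,r
f=cams.grab_frame("top"); g=cams.grab_frame("side")
T=np.array([(438,214),(400.7,232.3),(455.3,251),(381.7,262.7),(467.3,269),(390.7,100.7),(472.3,105)])
S=np.array([(327,130),(345,152),(354.5,125)])
def pts(p):
    q=p[3]; return w(p,[[0,0,119],ball(q,1),ball(q,2),[-90,85,12],[-90,-85,12],[250,85,12],[250,-85,12]])
res=lambda p:np.r_[(proj(f,pts(p))-T).ravel(),(proj(g,pts(p)[:3])-S).ravel()]
s=least_squares(res,[523,-205,-.09,1.04],x_scale=[1,1,.01,.01],loss="soft_l1")
p=s.x;print(p.round(3));print(res(p).reshape(-1,2).round(1))
np.save("p.npy",p)
print("tcp in side",proj(g,r.sense()["eef_pos"]))
e=w(p,[[45*np.cos(np.radians(250)),45*np.sin(np.radians(250)),100]]);print("entry",e)
```

```text
[ 5.23738e+02 -2.06184e+02 -9.30000e-02 -5.27000e-01]
[[ 0.7 -0.4]
 [-0.2 -0.2]
 [-0.1  0.1]
 [-1.  -0.8]
 [-0.1  0. ]
 [-0.3 -0.7]
 [-0.5  0.2]
 [ 0.6 -4.9]
 [ 0.2 -1.2]
 [ 1.3 -1.4]]
tcp in side [[427.30917014  -3.16277081]]
entry [[ 504.48840578 -246.85951859  100.        ]]
```

```bash
cat >> h.py <<'E'
def plan(targets,yaw=None):
    "targets: fixture polar (radius, angle deg, z); prints tool-frame shifts in m from the present pose"
    from rig import r
    p=np.load("p.npy"); s=r.sense(); M=R.from_euler("xyz",s["tcp_rot"])
    if yaw is not None: print("turn",(M.inv()*R.from_euler("xyz",[np.pi,0,yaw])).as_rotvec().round(3))
    for a in targets:
        t=w(p,[[a[0]*np.cos(np.radians(a[1])),a[0]*np.sin(np.radians(a[1])),a[2]]])[0]
        print(a,t.round(0),(M.inv().apply(t-s["eef_pos"])/1000).round(3))
E
python3 -c "
from h import *
plan([(42,250,250)],1.2)"
```

```text
turn [-0.001 -0.    -0.816]
(42, 250, 250) [ 506. -244.  250.] [ 0.378 -0.209  0.   ]
```

```bash
python3 -m crank '[[0.378,-0.209,0,0,0,-0.816,1],[0.378,-0.209,0,0,0,-0.816,1],[0.378,-0.209,0,0,0,-0.816,1],[0.378,-0.209,0,0,0,-0.816,1],[0.378,-0.209,0,0,0,-0.816,1]]'
python3 -c "
from h import *
plan([(42,250,250)],1.2)"
```

```text
clock: 0.75
eef_pos: [392.5, -383.8, 250.4]
tcp_rot: [3.141, 0.0, 1.14]
contact_force: [0.3, -0.9, -0.1]
opening: 0.143
grasp_force: 0.0
turn [ 0.    0.   -0.06]
(42, 250, 250) [ 506. -244.  250.] [0.174 0.045 0.   ]
```

```bash
python3 -m crank '[[0.16,0.04,0,0,0,-0.02,1],[0.16,0.04,0,0,0,-0.02,1],[0.16,0.04,0,0,0,-0.02,1],[0.16,0.04,0,0,0,-0.02,1],[0.16,0.04,0,0,0,-0.02,1]]'
python3 - <<'E'
from h import *
from rig import cams
import cv2
plan([(42,250,250)],1.2)
f=cams.grab_frame("wrist"); cv2.imwrite("pics/w1.png",f["image"][...,::-1])
E
```

```text
clock: 1.25
eef_pos: [496.7, -255.8, 250.2]
tcp_rot: [-3.142, -0.0, 1.157]
contact_force: [0.1, -0.4, 0.5]
opening: 0.002
grasp_force: 0.0
turn [-0.    -0.    -0.043]
(42, 250, 250) [ 506. -244.  250.] [0.014 0.004 0.   ]
```

View pics/w1.png

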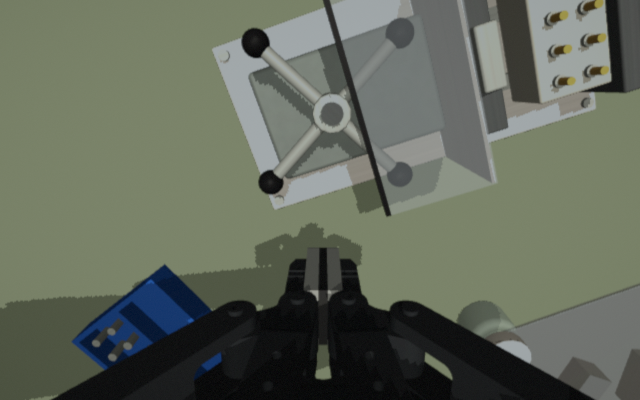

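The wrist view shows the hub at (332,113), the front spokes with balls at (255,43) and (270,182), and the closed fingers at (322,270). This is consistent with the fit. Next I finish the approach and descend.

```bash
python3 -m crank '[[0.011,0.003,0,0,0,-0.02,1],[0.011,0.003,0,0,0,-0.02,1],[0.011,0.003,0,0,0,-0.02,1]]'
python3 -c "
from h import *
plan([(42,250,250),(42,250,100)],1.2)"
```

```text
clock: 1.6
eef_pos: [502.3, -249.2, 250.3]
tcp_rot: [-3.141, 0.0, 1.173]
contact_force: [-0.1, 0.8, -0.5]
opening: -0.005
grasp_force: 0.0
turn [-0.     0.    -0.027]
(42, 250, 250) [ 506. -244.  250.] [0.006 0.001 0.   ]
(42, 250, 100) [ 506. -244.  100.] [0.006 0.001 0.15 ]
```

```bash
python3 -m crank '[[0.005,0.001,0.03,0,0,0,1],[0.005,0.001,0.06,0,0,0,1],[0.005,0.001,0.09,0,0,0,1],[0.005,0.001,0.11,0,0,0,1],[0.005,0.001,0.11,0,0,0,1]]'
python3 -c "
from h import *
plan([(42,250,100)],1.2)"
```

```text
clock: 2.1
eef_pos: [503.4, -244.2, 137.7]
tcp_rot: [-3.136, -0.0, 1.173]
contact_force: [-0.5, 0.4, 1.0]
opening: 0.004
grasp_force: 0.0
turn [-0.005 -0.    -0.027]
(42, 250, 100) [ 506. -244.  100.] [0.001 0.002 0.038]
```

```bash
python3 -m crank '[[0.001,0.002,0.02,0,0,0,1],[0.001,0.002,0.038,0,0,0,1],[0.001,0.002,0.038,0,0,0,1],[0.001,0.002,0.038,0,0,0,1]]'
python3 - <<'E'
from h import *
from rig import cams
import cv2
plan([(42,a,100) for a in (240,230,220,210,200)])
f=cams.grab_frame("side"); cv2.imwrite("pics/s1.png",cv2.resize(f["image"][60:220,180:460,::-1],None,fx=2.5,fy=2.5))
E
```

```text
clock: 2.5
eef_pos: [508.1, -244.7, 103.3]
tcp_rot: [3.141, 0.0, 1.173]
contact_force: [-0.2, -0.7, 0.0]
opening: 0.001
grasp_force: 0.0
(42, 240, 100) [ 499. -240.  100.] [ 0.001 -0.01   0.003]
(42, 230, 100) [ 494. -236.  100.] [ 0.003 -0.017  0.003]
(42, 220, 100) [ 489. -230.  100.] [ 0.006 -0.023  0.003]
(42, 210, 100) [ 486. -224.  100.] [ 0.011 -0.029  0.003]
(42, 200, 100) [ 483. -217.  100.] [ 0.016 -0.034  0.003]
```

View pics/s1.png

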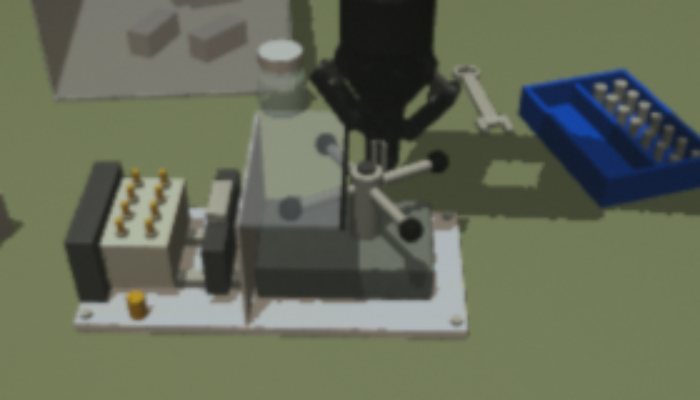

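The side view shows the closed fingers just behind the hub, at crop (385,150), between the right-hand spokes and free of the guard. There is no contact force, so I start pushing.

```bash
python3 -m crank '[[0.001,-0.010,0.003,0,0,0,1],[0.003,-0.017,0.003,0,0,0,1],[0.006,-0.023,0.003,0,0,0,1],[0.011,-0.029,0.003,0,0,0,1],[0.016,-0.034,0.003,0,0,0,1]]'
python3 -c "
from h import *
plan([(42,a,100) for a in (200,190,180,170,160,150)])"
```

```text
clock: 3.05
eef_pos: [483.3, -216.7, 100.2]
tcp_rot: [3.138, 0.001, 1.174]
contact_force: [2.8, -4.8, -1.3]
opening: 0.002
grasp_force: 2.4
(42, 200, 100) [ 483. -217.  100.] [-0. -0.  0.]
(42, 190, 100) [ 482. -210.  100.] [ 0.006 -0.004  0.   ]
(42, 180, 100) [ 482. -202.  100.] [ 0.013 -0.007  0.   ]
(42, 170, 100) [ 483. -195.  100.] [ 0.02  -0.008  0.   ]
(42, 160, 100) [ 486. -188.  100.] [ 0.027 -0.009  0.   ]
(42, 150, 100) [ 489. -182.  100.] [ 0.034 -0.008  0.   ]
```

Contact of about 5 N, as expected.

```bash
python3 -m crank '[[0.006,-0.004,0,0,0,0,1],[0.013,-0.007,0,0,0,0,1],[0.020,-0.008,0,0,0,0,1],[0.027,-0.009,0,0,0,0,1],[0.034,-0.008,0,0,0,0,1]]'
python3 - <<'E'
from h import *
from rig import cams
import cv2
plan([(42,a,100) for a in (150,145,140,135,130)])
f=cams.grab_frame("side"); cv2.imwrite("pics/s2.png",cv2.resize(f["image"][60:220,180:460,::-1],None,fx=2.5,fy=2.5))
E
```

```text
clock: 3.55
eef_pos: [487.8, -182.1, 99.9]
tcp_rot: [3.141, 0.001, 1.174]
contact_force: [-2.5, -7.9, 0.7]
opening: 0.0
grasp_force: 3.1
(42, 150, 100) [ 489. -182.  100.] [ 0.001  0.001 -0.   ]
(42, 145, 100) [ 492. -179.  100.] [ 0.004  0.002 -0.   ]
(42, 140, 100) [ 494. -176.  100.] [ 0.008  0.004 -0.   ]
(42, 135, 100) [ 497. -174.  100.] [ 0.011  0.005 -0.   ]
(42, 130, 100) [ 500. -172.  100.] [ 0.014  0.007 -0.   ]
```

View pics/s2.png

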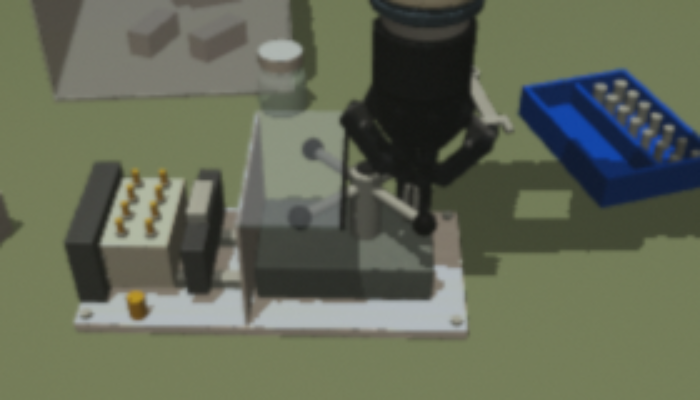

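The side view shows the jaw advanced and the pushed spoke now at front-left, ball at crop (425,222), roughly 75–80° turned. I'll continue the stroke.

```bash
python3 -m crank '[[0.004,0.002,0,0,0,0,1],[0.008,0.004,0,0,0,0,1],[0.011,0.005,0,0,0,0,1],[0.014,0.007,0,0,0,0,1],[0.014,0.007,0,0,0,0,1]]'
python3 - <<'E'
from h import *
plan([(42,140,100),(42,140,180),(42,140,210),(42,245,210)])
E
```

```text
clock: 4.1
eef_pos: [499.1, -171.4, 99.3]
tcp_rot: [-3.14, 0.001, 1.174]
contact_force: [-2.5, -2.3, 2.0]
opening: -0.002
grasp_force: 1.7
(42, 140, 100) [ 494. -176.  100.] [-0.006 -0.003 -0.001]
(42, 140, 180) [ 494. -176.  180.] [-0.006 -0.003 -0.081]
(42, 140, 210) [ 494. -176.  210.] [-0.006 -0.003 -0.111]
(42, 245, 210) [ 503. -242.  210.] [-0.064  0.03  -0.111]
```

```bash
python3 -m crank '[[-0.006,-0.003,-0.001,0,0,0,1],[-0.006,-0.003,-0.04,0,0,0,1],[-0.006,-0.003,-0.08,0,0,0,1],[-0.030,0.012,-0.09,0,0,0,1],[-0.064,0.030,-0.09,0,0,0,1]]'
python3 -m crank '[[0,0,0,0,0,0,1],[0,0,0,0,0,0,1]]'
python3 - <<'E'
from h import *
from rig import cams
import cv2
plan([(42,245,190),(42,245,100)])
a=[cams.grab_frame("top")["image"][80:280,360:510,::-1],cams.grab_frame("side")["image"][60:220,180:460,::-1]]
cv2.imwrite("pics/c3.png",cv2.hconcat([cv2.resize(a[0],(300,400)),cv2.resize(a[1],(490,400))]))
E
```

```text
clock: 4.6
eef_pos: [504.3, -242.5, 192.2]
tcp_rot: [3.137, -0.001, 1.176]
contact_force: [0.9, 0.1, 0.8]
opening: -0.002
grasp_force: 0.0
clock: 4.8
eef_pos: [502.6, -242.7, 189.2]
tcp_rot: [-3.141, -0.001, 1.172]
contact_force: [0.4, 0.8, 0.0]
opening: 0.001
grasp_force: 0.0
(42, 245, 190) [ 503. -242.  190.] [ 0.    -0.    -0.001]
(42, 245, 100) [ 503. -242.  100.] [ 0.    -0.     0.089]
```

View pics/c3.png

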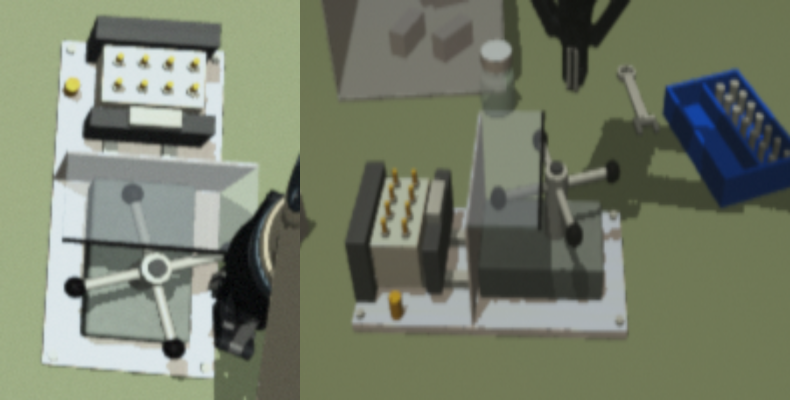

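The spokes now point to fixture angles of about 108° (ball at (75,287)) and 198° (ball at (174,348)), and the jaw gap is small. About 33° remains. I'll re-enter behind the second spoke.

```bash
python3 -m crank '[[0,0,0.03,0,0,0,1],[0,0,0.06,0,0,0,1],[0,0,0.08,0,0,0,1],[0,0,0.089,0,0,0,1],[0,0,0.089,0,0,0,1]]'
python3 -c "
from h import *
plan([(42,a,100) for a in (238,230,222,215,208)])"
```

```text
clock: 5.4
eef_pos: [502.4, -241.2, 99.2]
tcp_rot: [-3.139, -0.0, 1.175]
contact_force: [1.1, 0.4, 0.2]
opening: 0.0
grasp_force: 0.0
(42, 238, 100) [ 498. -240.  100.] [-0.    -0.004 -0.001]
(42, 230, 100) [ 494. -236.  100.] [ 0.002 -0.01  -0.001]
(42, 222, 100) [ 490. -231.  100.] [ 0.004 -0.015 -0.001]
(42, 215, 100) [ 487. -227.  100.] [ 0.007 -0.019 -0.001]
(42, 208, 100) [ 485. -222.  100.] [ 0.011 -0.023 -0.001]
```

```bash
python3 -m crank '[[0,-0.004,0,0,0,0,1],[0.002,-0.010,0,0,0,0,1],[0.004,-0.015,0,0,0,0,1],[0.007,-0.019,0,0,0,0,1],[0.011,-0.023,0,0,0,0,1]]'
python3 -c "
from h import *
plan([(42,a,100) for a in (204,200,196,192,188,184,180,176)])"
```

```text
clock: 5.9
eef_pos: [487.4, -223.8, 101.2]
tcp_rot: [3.138, 0.001, 1.174]
contact_force: [3.7, -4.3, -1.3]
opening: -0.004
grasp_force: 2.4
(42, 204, 100) [ 484. -220.  100.] [ 0.002 -0.005  0.001]
(42, 200, 100) [ 483. -217.  100.] [ 0.005 -0.007  0.001]
(42, 196, 100) [ 482. -214.  100.] [ 0.007 -0.008  0.001]
(42, 192, 100) [ 482. -211.  100.] [ 0.01  -0.01   0.001]
(42, 188, 100) [ 482. -208.  100.] [ 0.012 -0.011  0.001]
(42, 184, 100) [ 482. -205.  100.] [ 0.015 -0.012  0.001]
(42, 180, 100) [ 482. -202.  100.] [ 0.018 -0.013  0.001]
(42, 176, 100) [ 482. -199.  100.] [ 0.021 -0.014  0.001]
```

```bash
python3 -m crank '[[0.002,-0.003,0,0,0,0,1],[0.004,-0.005,0,0,0,0,1],[0.006,-0.007,0,0,0,0,1],[0.006,-0.007,0,0,0,0,1]]'
python3 -c "
from h import *
plan([(42,a,100) for a in (200,196,192,188,184,180,176)])"
```

```text
clock: 6.3
eef_pos: [482.3, -214.9, 100.6]
tcp_rot: [3.141, 0.0, 1.174]
contact_force: [1.9, -2.6, 1.4]
opening: 0.0
grasp_force: 1.3
(42, 200, 100) [ 483. -217.  100.] [-0.001  0.002  0.001]
(42, 196, 100) [ 482. -214.  100.] [ 0.001 -0.     0.001]
(42, 192, 100) [ 482. -211.  100.] [ 0.003 -0.002  0.001]
(42, 188, 100) [ 482. -208.  100.] [ 0.006 -0.003  0.001]
(42, 184, 100) [ 482. -205.  100.] [ 0.009 -0.004  0.001]
(42, 180, 100) [ 482. -202.  100.] [ 0.011 -0.005  0.001]
(42, 176, 100) [ 482. -199.  100.] [ 0.014 -0.006  0.001]
```

Now small steps, watching for the force to rise at the stop.

```bash
python3 -m crank '[[0.001,-0.001,0,0,0,0,1],[0.003,-0.002,0,0,0,0,1],[0.005,-0.003,0,0,0,0,1],[0.005,-0.003,0,0,0,0,1]]'
```

```text
clock: 6.7
eef_pos: [481.0, -208.8, 100.2]
tcp_rot: [-3.141, -0.0, 1.174]
contact_force: [1.0, -2.2, -0.2]
opening: 0.002
grasp_force: 1.1
```

```bash
python3 -m crank '[[0.001,-0.001,0,0,0,0,1],[0.002,-0.001,0,0,0,0,1],[0.003,-0.001,0,0,0,0,1],[0.003,-0.001,0,0,0,0,1]]'
python3 -c "
from h import *
plan([(42,a,100) for a in (184,180,176,172)])"
```

```text
clock: 7.1
eef_pos: [481.2, -205.8, 100.1]
tcp_rot: [-3.141, -0.0, 1.174]
contact_force: [-0.6, -2.1, -0.6]
opening: -0.001
grasp_force: 1.3
(42, 184, 100) [ 482. -205.  100.] [0.001 0.    0.   ]
(42, 180, 100) [ 482. -202.  100.] [ 0.004 -0.001  0.   ]
(42, 176, 100) [ 482. -199.  100.] [ 0.006 -0.001  0.   ]
(42, 172, 100) [ 483. -197.  100.] [ 0.009 -0.002  0.   ]
```

```bash
python3 -m crank '[[0.001,0,0,0,0,0,1],[0.002,0,0,0,0,0,1],[0.003,0,0,0,0,0,1],[0.003,0,0,0,0,0,1]]'
```

```text
clock: 7.5
eef_pos: [481.5, -205.0, 100.2]
tcp_rot: [-3.141, 0.003, 1.175]
contact_force: [-7.3, -16.9, -0.2]
opening: -0.002
grasp_force: 9.2
```

```bash
python3 -m crank '[[0.001,0,0,0,0,0,1],[0.002,-0.001,0,0,0,0,1],[0.002,-0.001,0,0,0,0,1]]'
python3 - <<'E'
from h import *
from rig import cams
import cv2
plan([(42,a,100) for a in (176,172,168)])
a=[cams.grab_frame("top")["image"][80:280,360:510,::-1],cams.grab_frame("side")["image"][60:220,180:460,::-1]]
cv2.imwrite("pics/c4.png",cv2.hconcat([cv2.resize(a[0],(300,400)),cv2.resize(a[1],(490,400))]))
E
```

```text
clock: 7.8
eef_pos: [481.5, -204.7, 100.3]
tcp_rot: [3.141, 0.006, 1.176]
contact_force: [-8.0, -30.0, -3.4]
opening: -0.001
grasp_force: 15.4
(42, 176, 100) [ 482. -199.  100.] [ 0.005 -0.001  0.   ]
(42, 172, 100) [ 483. -197.  100.] [ 0.008 -0.002  0.   ]
(42, 168, 100) [ 484. -194.  100.] [ 0.011 -0.002  0.   ]
```

View pics/c4.png

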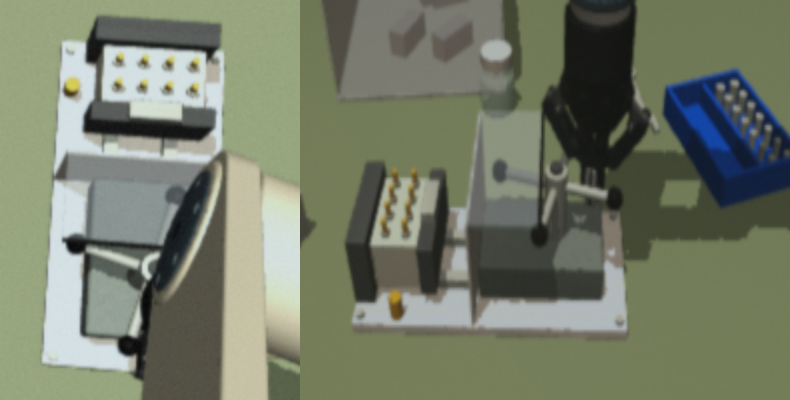

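The force rose to 30 N and motion stalled. The views show the jaw against the block and the left spoke at roughly 75–78° (ball at (75,243)), which matches the stop. I'll back off and measure.

```bash
python3 -m crank '[[-0.006,0.004,0,0,0,0,1],[-0.010,0.008,0,0,0,0,1],[-0.010,0.008,-0.05,0,0,0,1],[-0.010,0.008,-0.10,0,0,0,1],[-0.010,0.008,-0.10,0,0,0,1]]'
python3 -m crank '[[-0.04,0.04,0,0,0,0,1],[-0.08,0.08,0,0,0,0,1],[-0.11,0.11,0,0,0,0,1],[-0.11,0.11,0,0,0,0,1],[-0.11,0.11,0,0,0,0,1]]'
python3 - <<'E'
from rig import cams
import cv2
a=cams.grab_frame("top")["image"][80:280,360:510,::-1]
cv2.imwrite("pics/c5.png",cv2.resize(a,None,fx=3,fy=3,interpolation=2))
E
```

```text
clock: 8.4
eef_pos: [489.6, -214.4, 206.3]
tcp_rot: [3.132, -0.001, 1.174]
contact_force: [0.4, -0.4, -0.3]
opening: 0.002
grasp_force: 0.0
clock: 8.9
eef_pos: [545.0, -357.9, 199.3]
tcp_rot: [-3.14, -0.001, 1.172]
contact_force: [0.3, 0.1, -0.3]
opening: 0.003
grasp_force: 0.0
```

View pics/c5.png

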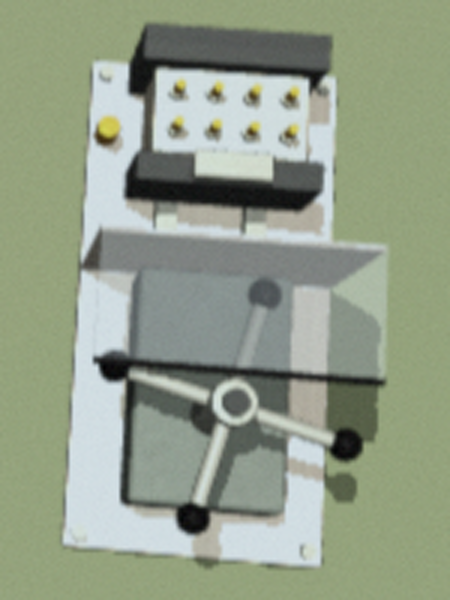

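Balls are at crop (194,518), (346,444), (114,366) and (264,294), and the jaw appears flush against the block. Now I'll compute q.

Run:
```python
from h import *
from rig import cams
f=cams.grab_frame("top");p=np.load("p.npy")
O=[(194,518),(346,444),(114,366),(264,294)]
U=np.array([(360+x/3,80+y/3) for x,y in O])
ks=[2,3,1,0]
for name,idx in (("front",[0,1]),("all",[0,1,2,3])):
    s=least_squares(lambda q:(proj(f,w(p,[ball(q[0]-np.pi/2*2,ks[i]) for i in idx]))-U[idx]).ravel(),[3.3])
    print(name,s.x%(np.pi/2)+np.pi/2*2-(0),s.x,abs(s.fun).max())
```

```text
front [3.39137527] [3.39137527] 0.45225507838796375
all [3.3968283] [3.3968283] 0.5129500921953536
```

The measured q is 3.39–3.40, the stop, and it held 30 N without moving. The arm is clear, and it never came near the spare fixture.

```bash
python3 -m crank '[[0,0,0,0,0,0,1],[0,0,0,0,0,0,1]]'; python3 -c "
from rig import sign_off
print(sign_off())"
```

```text
clock: 9.2
eef_pos: [544.8, -356.1, 200.5]
tcp_rot: [-3.141, -0.0, 1.175]
contact_force: [-1.1, -0.1, 0.0]
opening: 0.0
grasp_force: 0.0
the job is handed in; nothing more can be done
None
```

The block is clamped: I turned its capstan clockwise to its stop (measured 3.39–3.40 rad), the jaw looks flush against the block, the empty fixture's capstan was not touched, and I handed the job in at 9.2 s.

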